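# Check the spring stroke of the tilting tube stand

## Task

Check the spring of the tilting tube stand: with your fingertips, press the blue pad on the free corner of its metal plate down until the red pointer points at the green mark on the scale, keep it there for a second, and do not let the pointer go up past the green. Then let go, so that the plate springs all the way back, and leave your hand clear. Only press the pad: do not push the pointer, the scale or the mark, and do not pick up or shift anything else on the worktop.

Things in the scene. Friction and masses are not known exactly. Their poses are not given: they have to be found in the camera images.
- tilt_stand: White base of the tilting tube stand, fixed to the worktop: a cross, 200 mm along its x (bar 50 mm wide), and along its y from -95 to +205 mm (bar 70 mm wide). Origin on the worktop under the middle of the plate's pivot axis; z up. The blue pad lies towards its -y, the pointer and scale towards its +y.
- plate_pivot (a point): Middle of the pivot axis, 60 mm above the worktop. The square aluminium plate (118 mm sides, 8 mm thick) lies on the axis turned by 45 degrees, its corners 83 mm out along the stand's x and y. It pivots about the stand's x axis between posts at x = +-90 mm. Two capped sample tubes are clipped on it along x (within 25 mm of the axis, up to 35 mm above it).
- scale_board: White scale board with black ticks; carries the green mark. Its origin lies in the middle of its top edge, at the stand's +y end, 137 mm above the worktop. The board is 60 mm wide (stand's y from 142 to 202 mm), 6 mm thick, and faces the stand's -x.
- tilt_plate (a joint): Tilt of the plate, rad: 0 at rest against its stop, grows as the blue pad goes down (and the pointer up), 0.36 at the hard stop. Spring: the pad needs about 2 N to start moving and about 7 N at 0.26 rad, and springs back to 0 when let go.
- press_pad: Blue low domed pad, 26 mm across and 5 mm high, on the plate's free corner; moves with the plate. Origin at the centre of its underside; its z is square to the plate.
- pad_top (a point): Top of the blue pad's dome, where to press: 62 mm from the pivot axis (to the stand's -y), 73 mm above the worktop at rest. Can be pushed down about 22 mm.
- pointer: Red pointer bar fixed to the plate, 3 to 4 mm thick, reaching 158 mm from the pivot axis to the stand's +y. Its origin lies on the pivot axis, in the middle of the plate.
- pointer_tip (a point): Tip of the red pointer, 158 mm from the pivot axis on the side away from the pad; 64 mm above the worktop at rest. It rises about 2.5 mm for each mm that the pad goes down.
- mark_center (a point): Centre of the green mark, a block 18 mm wide and 14 mm tall on the face of the scale board, just beyond the pointer's tip. Its z is up. The pointer points at the mark while its tip is within 7 mm above or below this centre.
- set_mark (a joint): Height of the green mark along the scale, m: 0 puts its centre 86 mm above the worktop (22 mm above the resting tip), 0.018 puts it 104 mm above. Stiff friction slide; to be left where it is.
- tape_roll_c: cream roll of surgical tape standing on end, 33 mm across, 60 mm tall; loose, to be left alone. Origin at the centre of its underside.
- gauze: folded white gauze pad 37 x 57 x 10 mm; loose, to be left alone. Origin at the centre of its underside.
- needle_pack_1: red and white needle packet 30 x 86 x 9 mm, lying flat; loose, to be left alone. Origin at the centre of its underside.
- bottle_white: white plastic bottle, 61 mm across, 150 mm tall; loose, to be left alone. Origin at the centre of its underside.
- bottle_brown: amber bottle with black cap, 60 mm across, 142 mm tall; loose, to be left alone. Origin at the centre of its underside.
- bottle_alc_a: translucent white bottle with red label, 69 mm across, 207 mm tall; loose, to be left alone. Origin at the centre of its underside.

How it is judged:
On the way, in this order (a step that is already met when the one before it is completed fails the run):
1. the fingertips press the blue pad and hold the pointer's tip at the green mark (within 7 mm of its centre in height) for half a second (z of pointer_tip in the frame of mark_center between -0.007 and 0.007 m and contact force between the fingers and press_pad above 1 N), for 0.5 s.
2. the pad is let go and the plate springs back to rest (value of joint tilt_plate below 0.02 rad and contact force between the fingers and press_pad below 0.1 N), for 0.2 s.
At the end, for the whole second after the job is handed in: After the press, the plate is back at rest (tilt under 0.02 rad, still), the green mark is where it was (4 mm), and every loose thing is within 15 mm of where it stood (value of joint tilt_plate below 0.02 rad and velocity of joint tilt_plate between -0.05 and 0.05 rad/s and distance of mark_center from where it was at the start of the episode below 0.004 m and distance of each of tape_roll_c, gauze, needle_pack_1, bottle_white, bottle_brown, bottle_alc_a from where it was at the start of the episode below 0.015 m); the robot touches nothing.
It fails at once if the pointer's tip went up past the green mark (over 12 mm above its centre) (z of pointer_tip in the frame of mark_center above 0.012 m).
It fails at once if the pad was pressed with over 25 N or gripped hard (contact force between the fingers and press_pad above 25 N).
It fails at once if the robot pushed the pointer, or the scale board with its mark (contact force between any of the arm, the fingers and pointer above 1 N or contact force between any of the arm, the fingers and scale_board above 1 N).
It fails at once if the green mark was moved (distance of mark_center from where it was at the start of the episode above 0.004 m).
It fails at once if something else on the worktop was lifted or shifted by over 15 mm (distance of any of tape_roll_c, gauze, needle_pack_1, bottle_white, bottle_brown, bottle_alc_a from where it was at the start of the episode above 0.015 m).
It also fails if it takes over 38 s, if anything falls off the work surface, if the arm or the gripper's body presses on something with over 40 N, if the wrist force passes 120 N, or if a joint passes its speed limit or range.

## Robot

A 6-joint arm with a two-finger parallel gripper is mounted at the origin on a cart in front of the work surface, level with it; the furniture and walls round the work are solid. World frame = base frame: x ahead of the robot, y to its left, z up, the work surface at z = 0. Lengths are in m, angles in rad, forces in N, time in s.
With the tool pointing down it reaches from about 0.225 to 0.875 m from the base axis. Payload 3.4 kg.
Tool frame: the origin (TCP) lies at the very end of the fingers, on their centre line; the grasp point (between the pads) lies 19 mm behind it (grasp_offset is the distance from the TCP to the grasp point, in m); y points along the fingers, z is the direction in which the jaws open and shut, and the axes are right-handed (so a half turn about y gives the same grasp; the last joint's range is limited). The gripper opens to 85 mm and grips with 20 to 120 N. Pads are 22 mm wide; open, the fingers measure 114 mm over their backs; the gripper's body (76 mm by 85 mm) begins 54 mm behind the grasp point. The pads swing forward as they close: fully open they stand 13 mm farther back than shut.
Start: joints at [0.995, 0.276, 1.505, -0, 1.361, -0.121], TCP at [0.253, 0.517, 0.231] pointing down, gripper open.
Joint ranges: [-2.89, 2.89], [-0.75, 2.08], [0.22, 2.7], [-1.18, 4.32], [0.11, 2.71], [-2.7, 2.7]. Speed limits (rad/s): [2.57, 2.57, 3.14, 3.14, 3.14, 3.14].

## Interface

Orientations are given as a unit quaternion [w, x, y, z].
In Python, from rig import get_state, get_image, sign_off, grasp_offset gives the robot as it stands.
- The arm moves only by the shell command python3 -m jog 'ROWS' [FORCE]. ROWS is JSON, one flat list of numbers, 7 for each row, row after row: the closure in counts, from 0 (fully open) to 255 (shut), then the shift along the tool's x, y, z in cm, then the turn, a rotation vector about the tool's x, y, z in units of 8 degrees (1.0 is 8 degrees). In form: [jaw, tx, ty, tz, rx, ry, rz, jaw, tx, ty, tz, rx, ry, rz, ...]. A call has 1 to 12 rows; each row is the pose to reach, as a shift and turn from the pose commanded when the call began, along the tool's axes at that moment; what a row does not reach only later rows make up. A row lasts 1/8 s, in which the tool goes at most 62.5 mm and 10.7 degrees, less where a joint would pass 70% of its speed; a pose out of reach is approached as far as the arm can. A call with a gripper value outside its range is refused whole. The fingers move at their own pace and stop on an object; FORCE is the grip in N (left out, the last holds). Time passes only in rows, so rows that repeat a pose let the fingers close. It gives the time, the measured TCP pose, the force and the opening at its end, in the units of the state.
- get_state(): the state, without advancing time (a new reading comes with each control period).
- get_image(name): name is "scene" or "top"; returns a dict with "color" (420x560x3 uint8, blue, green, red), "mtx" (3x3 intrinsics, pixels), "R" (3x3) and "t" (3): a world point X has camera coordinates R X + t. Camera axes: x right, y down, z forward; pixel columns grow to the right and rows downward; lengths in m; the calibration is good to about 2 mm. A picture is of the moment at which its call begins. There is no depth.
- sign_off(): hands the job in, once; it reports no verdict.
The state is a dict: "clock": time; "qpos": joint angles; "qd": joint speeds; "effort": joint torques, N m; "position": TCP position; "ee_rot": TCP orientation; "contact_force": force on the tool from outside, world axes, zero at the start; "moment": the same for the moment, N m; "width": finger opening in m.
Only numpy, scipy, OpenCV 4.12 (cv2) and the standard library are available. Lean on these libraries where they do the work, as an engineer would, in place of code of your own. Each camera call takes 0.05 s, during which the arm holds its last target.

## Working session

There is one attempt and no reset: what is moved stays moved. The work goes in short steps, Python scripts to look and compute and a shell command to move; the robot and the scene stay as the last step left them, time stands still between calls to the robot, and variables do not carry over. Pictures are saved under pics/ and viewed, and the job is handed in when it is done.

```bash
mkdir -p pics; python3 - <<'E'
from rig import *
import cv2
print(get_state(), grasp_offset)
for n in("scene","top"):
    d=get_image(n); cv2.imwrite(f"pics/{n}0.png",d["color"]); print(n,d["mtx"],d["R"],d["t"])
E
```

```text
{'clock': 0.0, 'qpos': array([ 9.94991419e-01,  2.76640723e-01,  1.50614022e+00, -8.25554128e-06,
        1.36068233e+00, -1.21013845e-01]), 'qd': array([-6.56638567e-05,  2.85325999e-04,  8.53978646e-04, -6.24447391e-04,
        7.73629662e-04,  1.47196957e-03]), 'effort': array([ 9.94136062e-04, -4.16775835e+01, -2.45807451e+01, -5.66317783e-05,
        1.08683127e-02, -6.93460692e-06]), 'position': array([0.25231122, 0.51610463, 0.2304108 ]), 'ee_rot': array([-0.68828086,  0.68952607, -0.15963321,  0.15918699]), 'contact_force': array([ 0.83554428, -0.02035238,  0.40227198]), 'moment': array([0.0247431 , 0.03575926, 0.00324725]), 'width': 0.0855387820220386} 0.0187
scene [[482.38135453   0.         279.45942008]
 [  0.         482.38135453 200.13284123]
 [  0.           0.           1.        ]] [[-0.93816706 -0.34573403  0.01762219]
 [-0.28862934  0.75307452 -0.59124603]
 [ 0.19114305 -0.55977383 -0.8062987 ]] [0.52319969 0.21514346 1.06192571]
top [[519.36001239   0.         274.73881889]
 [  0.         519.36001239 212.20584022]
 [  0.           0.           1.        ]] [[ 0.01932409 -0.99957032  0.02203984]
 [-0.99296571 -0.02176262 -0.11638508]
 [ 0.11681472 -0.01963577 -0.9929596 ]] [-0.00498036  0.56715553  1.1523622 ]
```

View pics/scene0.png

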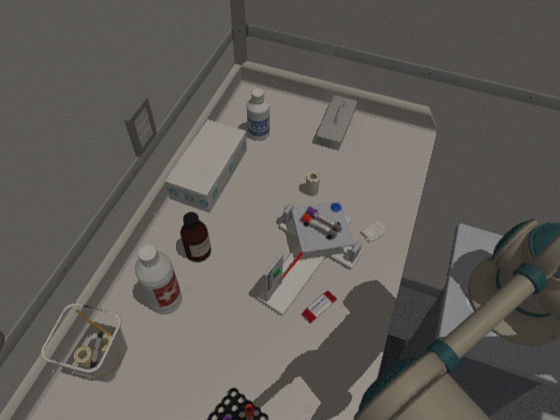

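View pics/top0.png

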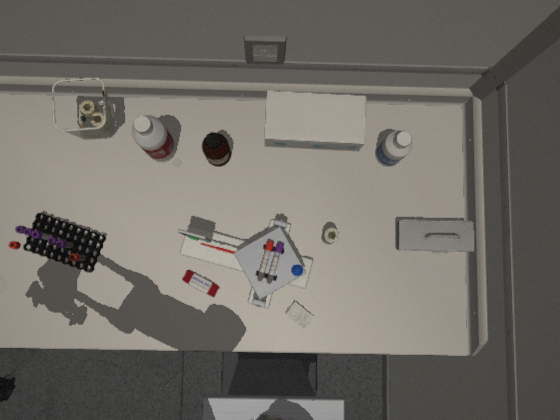

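The scene view shows the blue pad at about (336,208), the red pointer at (292,266) and the green mark at (277,271). In the top view the pad is at (297,270) and the pointer runs left from the plate to about (202,244). Next I'll measure these.

```bash
cat > h.py <<'E'
from rig import *
import cv2, numpy as np
def ray(d,p):
    C=-d["R"].T@d["t"]; v=d["R"].T@np.linalg.inv(d["mtx"])@np.array([p[0],p[1],1.]); return C,v/np.linalg.norm(v)
def plane(d,p,z):
    C,v=ray(d,p); return C+v*(z-C[2])/v[2]
def tri(d1,p1,d2,p2):
    C1,v1=ray(d1,p1);C2,v2=ray(d2,p2)
    s=np.linalg.lstsq(np.c_[v1,-v2],C2-C1,rcond=None)[0]
    a=C1+s[0]*v1;b=C2+s[1]*v2; return (a+b)/2,np.linalg.norm(a-b)
def proj(d,X):
    c=d["R"]@X+d["t"]; q=d["mtx"]@c; return q[:2]/q[2]
def blobs(d,lo,hi,box,mn=4):
    x0,y0,x1,y1=box; hsv=cv2.cvtColor(d["color"],cv2.COLOR_BGR2HSV)
    m=cv2.inRange(hsv,np.array(lo),np.array(hi)); k=np.zeros_like(m);k[y0:y1,x0:x1]=m[y0:y1,x0:x1]
    n,l,s,c=cv2.connectedComponentsWithStats(k)
    return [(s[i].tolist(),c[i].round(2).tolist()) for i in range(1,n) if s[i][4]>=mn], l
E
python3 - <<'E'
from h import *
S=get_image("scene");T=get_image("top")
for n,d,b in(("S",S,(240,180,380,320)),("T",T,(170,205,330,310))):
    print(n)
    for c,lo,hi in(("blue",(100,120,40),(125,255,255)),("green",(45,80,30),(85,255,255)),("red",(0,150,60),(6,255,255)),("red2",(174,150,60),(180,255,255))):
        print(c,blobs(d,lo,hi,b)[0])
    x0,y0,x1,y1=b
    cv2.imwrite(f"pics/{n}1.png",cv2.resize(d["color"][y0:y1,x0:x1],None,fx=4,fy=4,interpolation=cv2.INTER_CUBIC))
E
```

```text
S
blue [([331, 203, 10, 9, 68], [335.5, 206.88])]
green [([274, 267, 6, 10, 33], [276.42, 271.64])]
red [([302, 214, 10, 10, 56], [306.34, 217.73]), ([282, 253, 21, 25, 60], [292.98, 263.3]), ([313, 317, 2, 3, 4], [313.5, 318.0])]
red2 [([325, 292, 11, 9, 44], [329.61, 295.95]), ([302, 309, 14, 11, 69], [308.13, 314.72])]
T
blue [([292, 265, 11, 11, 93], [296.91, 269.63])]
green [([189, 236, 9, 4, 17], [193.24, 237.41])]
red [([265, 241, 8, 10, 61], [269.0, 245.62]), ([202, 243, 4, 2, 4], [203.5, 243.75]), ([207, 245, 27, 8, 42], [221.57, 248.79]), ([187, 273, 4, 4, 5], [188.6, 274.4]), ([183, 278, 4, 4, 7], [184.71, 279.57]), ([210, 290, 5, 6, 11], [212.09, 292.64])]
red2 [([184, 271, 9, 12, 50], [188.14, 275.78]), ([208, 284, 11, 12, 56], [213.11, 289.16])]
```

```bash
sleep 1; ls pics
```

```text
S1.png
T1.png
scene0.png
top0.png
```

View pics/S1.png

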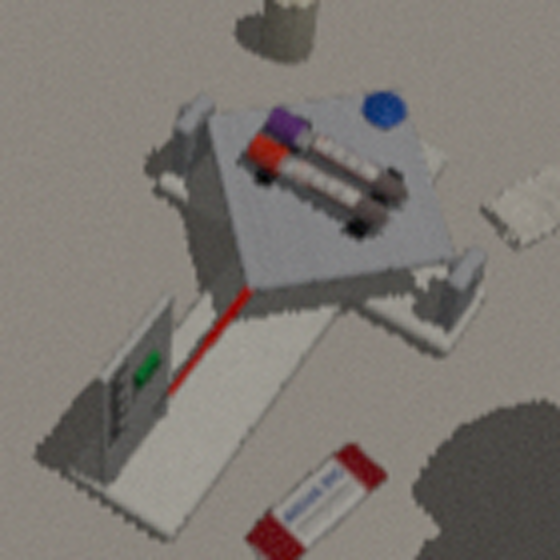

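View pics/T1.png

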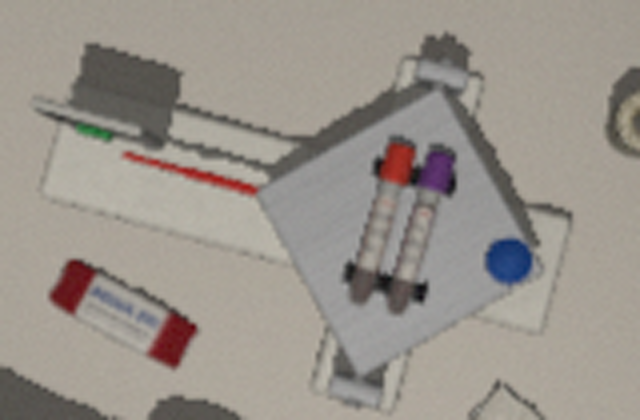

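```bash
python3 - <<'E'
from h import *
S=get_image("scene");T=get_image("top")
r=lambda a:np.round(np.asarray(a)*1000,1)
for n,a,b in(("pad",(335.5,206.9),(296.9,269.6)),("green",(276.6,271.6),(193.2,237.6)),("tip",(282.3,277.5),(201.5,243.5))):
    X,e=tri(S,a,T,b); print(n,r(X),r(e))
pad=(plane(T,(296.9,269.6),.071)+plane(S,(335.5,206.9),.071))/2
print("pad planes",r(plane(T,(296.9,269.6),.071)),r(plane(S,(335.5,206.9),.071)))
tip=plane(T,(201.5,243.5),.064); print("tip planes",r(tip),r(plane(S,(282.3,277.5),.064)))
tip=(tip+plane(S,(282.3,277.5),.064))/2
d=(tip-pad)[:2]; print("dist tip-pad (220 exp)",r(np.linalg.norm(d)),"yaw y axis",np.degrees(np.arctan2(d[1],d[0])))
y=np.r_[d/np.linalg.norm(d),0]; x=np.cross(y,[0,0,1]); print("x",x,"y",y)
piv=pad+ y*.062; print("pivot",r(piv))
# green candidates: on board face (board plane x offset unknown)
C,v=ray(S,(276.6,271.6)); C2,v2=ray(T,(193.2,237.6))
for h in np.arange(.084,.107,.002):
    P=plane(S,(276.6,271.6),h)-piv;Q=plane(T,(193.2,237.6),h)-piv
    print(h,"S xy",r([P@x,P@y]),"T xy",r([Q@x,Q@y]))
for n,u in (("gTopS",(277,267)),):pass
from scipy.spatial.transform import Rotation as Ro
s=get_state(); q=s["ee_rot"]; print(Ro.from_quat(np.r_[q[1:],q[0]]).as_matrix().round(4), s["position"])
E
```

```text
pad [437.3 -43.6  68.6] 0.6
green [500.  180.  105.9] 1.1
tip [490.8 167.3  63. ] 0.2
pad planes [437.6 -43.4  71. ] [436.8 -41.8  71. ]
tip planes [490.7 167.1  64. ] [490.7 167.8  64. ]
dist tip-pad (220 exp) 216.8 yaw y axis 75.71448341895798
x [ 0.96907814 -0.24675405  0.        ] y [0.24675405 0.96907814 0.        ]
pivot [452.5  17.5  71. ]
0.084 S xy [ 11.8 159.4] T xy [  7.1 172.7]
0.08600000000000001 S xy [ 11.2 160.3] T xy [  7.  172.4]
0.08800000000000001 S xy [ 10.6 161.2] T xy [  7.  172.1]
0.09000000000000001 S xy [ 10.1 162. ] T xy [  6.9 171.8]
0.09200000000000001 S xy [  9.5 162.9] T xy [  6.8 171.5]
0.09400000000000001 S xy [  8.9 163.8] T xy [  6.8 171.2]
0.09600000000000002 S xy [  8.3 164.7] T xy [  6.7 170.9]
0.09800000000000002 S xy [  7.7 165.6] T xy [  6.7 170.6]
0.10000000000000002 S xy [  7.2 166.5] T xy [  6.6 170.3]
0.10200000000000002 S xy [  6.6 167.3] T xy [  6.5 170.1]
0.10400000000000002 S xy [  6.  168.2] T xy [  6.5 169.8]
0.10600000000000002 S xy [  5.4 169.1] T xy [  6.4 169.5]
[[ 8.984e-01 -3.000e-04  4.392e-01]
 [-4.392e-01 -5.000e-04  8.984e-01]
 [-1.000e-04 -1.000e+00 -6.000e-04]] [0.25249238 0.51643088 0.23102127]
```

```bash
python3 - <<'E'
from h import *
S=get_image("scene");T=get_image("top")
cv2.imwrite("pics/S2.png",cv2.resize(S["color"][245:310,245:310],None,fx=9,fy=9,interpolation=cv2.INTER_NEAREST))
cv2.imwrite("pics/T2.png",cv2.resize(T["color"][222:262,172:242],None,fx=11,fy=11,interpolation=cv2.INTER_NEAREST))
E
sleep 1
```

```text
(no output)
```

View pics/S2.png

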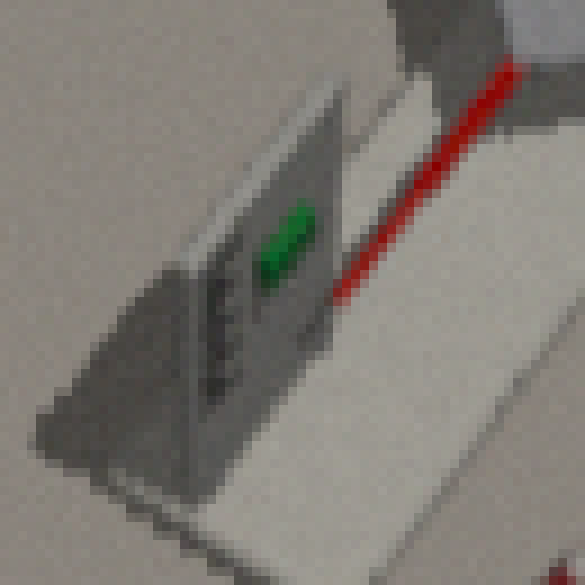

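View pics/T2.png

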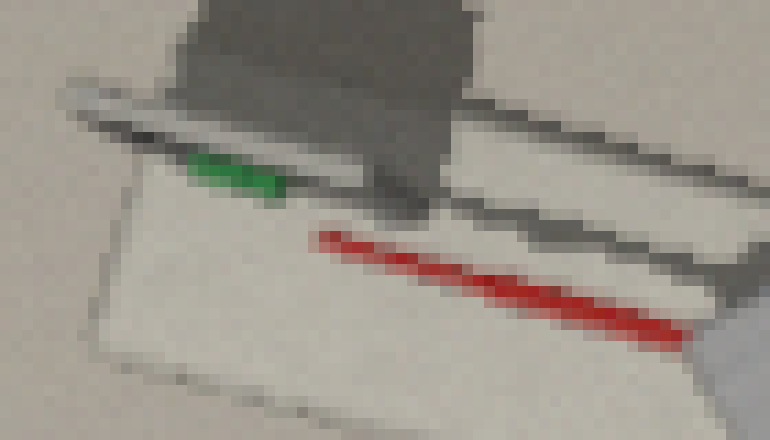

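```bash
python3 - <<'E'
from h import *
S=get_image("scene");T=get_image("top")
r=lambda a:np.round(np.asarray(a)*1000,1)
y=np.array([0.24675405,0.96907814,0]);x=np.array([0.96907814,-0.24675405,0]);piv=np.array([.4525,.0175,0])
st=lambda P:r([(P-piv)@x,(P-piv)@y,P[2]])
for p in((267.2,275),(282.8,255.6)): print("S top front edge",st(plane(S,p,.137)))
for p in((178.2+0,230.5),(206,238)): print("T top edge",st(plane(T,p,.137)))
for p in((266.7,301),(282.2,283.3)): print("S bottom",st(plane(S,p,.012)))
for xf in(.004,.006,.008):
  for p in((274.2,273.6),(274.8,277),(280,267.8),(280.1,270.3),(276.6,271.6)):
    C,v=ray(S,p); s=(xf-(C-piv)@x)/(v@x); print(xf,p,st(C+s*v))
# predicted mark centre/corner pixels for heights
for xf in (.004,.007):
 for h in(.086,.095,.104):
  print(xf,h,[proj(S,piv+x*xf+y*(.169+dy)+np.array([0,0,h+dz])).round(1).tolist() for dy in(-.009,.009) for dz in(-.007,.007)])
E
```

```text
S top front edge [  7.1 199.2 137. ]
S top front edge [  6.6 146.5 137. ]
T top edge [ 11.3 198.8 137. ]
T top edge [ 11.7 139.3 137. ]
S bottom [  9.9 197.8  12. ]
S bottom [  6.2 144.2  12. ]
0.004 (274.2, 273.6) [  4.  179.7 115.6]
0.004 (274.8, 277) [  4.  177.3  97.2]
0.004 (280, 267.8) [  4.  159.1 108.3]
0.004 (280.1, 270.3) [  4.  158.4  96.5]
0.004 (276.6, 271.6) [  4.  171.2 110.9]
0.006 (274.2, 273.6) [  6.  176.7 108.7]
0.006 (274.8, 277) [  6.  174.3  90.2]
0.006 (280, 267.8) [  6.  156.  101.4]
0.006 (280.1, 270.3) [  6.  155.2  89.5]
0.006 (276.6, 271.6) [  6.  168.2 104. ]
0.008 (274.2, 273.6) [  8.  173.8 101.9]
0.008 (274.8, 277) [  8.  171.3  83.2]
0.008 (280, 267.8) [  8.  152.8  94.5]
0.008 (280.1, 270.3) [  8.  152.1  82.5]
0.008 (276.6, 271.6) [  8.  165.2  97.1]
0.004 0.086 [[279.5, 274.9], [279.6, 271.7], [274.5, 281.4], [274.6, 278.2]]
0.004 0.095 [[279.6, 272.9], [279.7, 269.6], [274.6, 279.3], [274.6, 276.1]]
0.004 0.104 [[279.7, 270.8], [279.8, 267.5], [274.6, 277.3], [274.7, 274.1]]
0.007 0.086 [[278.3, 274.1], [278.4, 270.9], [273.3, 280.6], [273.4, 277.4]]
0.007 0.095 [[278.4, 272.1], [278.5, 268.9], [273.4, 278.6], [273.4, 275.4]]
0.007 0.104 [[278.4, 270.0], [278.6, 266.7], [273.4, 276.5], [273.4, 273.3]]
```

The mark's centre reads about 100–104 mm, near the top of its slide, so I'm aiming for a tip height of about 102 mm (tilt ~0.24 rad, pad down ~15 mm). I'll go over the pad with the jaws shut, keeping the height for now and turning the narrow side of the fingers along the stand's y.

```bash
python3 -m jog '[255,1.6,0,-1.7,0,0.39,0, 255,4.9,0,-5.1,0,1.17,0, 255,8.7,0,-8.9,0,2.05,0, 255,12.8,0,-13.1,0,3.03,0, 255,16.9,0,-17.4,0,4.01,0, 255,21.4,0,-22.0,0,5.08,0, 255,25.5,0,-26.3,0,6.06,0, 255,29.7,0,-30.5,0,7.04,0, 255,33.8,0,-34.8,0,8.02,0, 255,37.5,0,-38.6,0,8.9,0, 255,40,0,-41.1,0,9.49,0, 255,41.2,0,-42.4,0,9.78,0]' 20
python3 - <<'E'
from h import *
from scipy.spatial.transform import Rotation as Ro
s=get_state(); q=s["ee_rot"]; print(s["clock"],s["position"],s["width"],s["contact_force"]); print(Ro.from_quat(np.r_[q[1:],q[0]]).as_matrix().round(4))
for n in("scene","top"):
    d=get_image(n); cv2.imwrite(f"pics/{n}3.png",d["color"])
E
```

```text
clock: 2.0
position: [0.436, -0.0474, 0.2313]
ee_rot: [-0.432, 0.433, -0.559, 0.559]
contact_force: [0.2, -1.1, -0.1]
width: -0.0
2.0 [ 0.43596368 -0.04741493  0.23129688] -1.2259043902023573e-05 [ 0.21094551 -1.12715309 -0.11856988]
[[-2.520e-01 -2.000e-04  9.677e-01]
 [-9.677e-01 -2.000e-04 -2.520e-01]
 [ 3.000e-04 -1.000e+00 -2.000e-04]]
```

View pics/scene3.png

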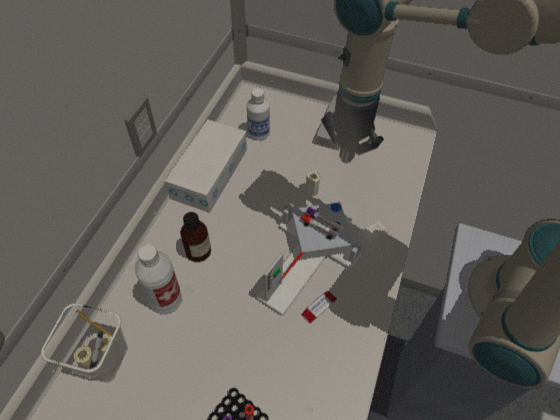

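View pics/top3.png

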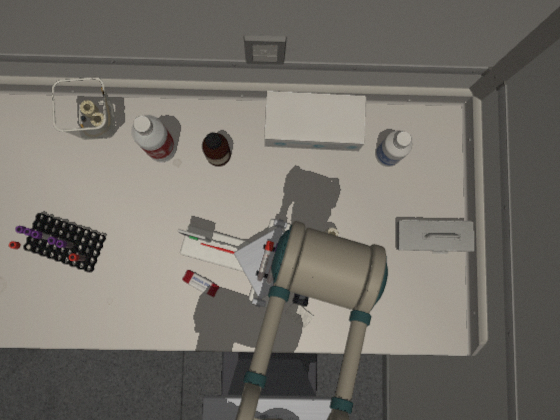

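The scene view shows the fingers above the pad (tips at about (346,158), pad at (336,207)). The pointer and mark stay visible in both views. Now I'll descend to about 85 mm, shifting 2 mm inward.

```bash
python3 -m jog '[255,-0.2,1,0,0,0,0, 255,-0.2,3,0,0,0,0, 255,-0.2,5.5,0,0,0,0, 255,-0.2,8,0,0,0,0, 255,-0.2,10.5,0,0,0,0, 255,-0.2,12.5,0,0,0,0, 255,-0.2,13.8,0,0,0,0, 255,-0.2,14.6,0,0,0,0, 255,-0.2,14.6,0,0,0,0, 255,-0.2,14.6,0,0,0,0]'
python3 - <<'E'
from h import *
s=get_state(); print(s["clock"],s["position"],s["contact_force"])
p=s["position"]
for n in("scene","top"):
    d=get_image(n); cv2.imwrite(f"pics/{n}4.png",cv2.resize(d["color"][140:310,240:400] if n=="scene" else d["color"][180:320,170:370],None,fx=3.5,fy=3.5))
    print(n,proj(d,p))
E
```

```text
clock: 3.35
position: [0.4375, -0.0434, 0.0858]
ee_rot: [-0.434, 0.434, -0.558, 0.559]
contact_force: [-1.6, 0.2, -0.5]
width: -0.0002
3.35 [ 0.43751589 -0.04339577  0.08582653] [-1.55315632  0.21748828 -0.50292018]
scene [336.10718615 202.51646845]
top [297.35979806 269.6007591 ]
```

```bash
sleep 1
```

```text
(no output)
```

View pics/scene4.png

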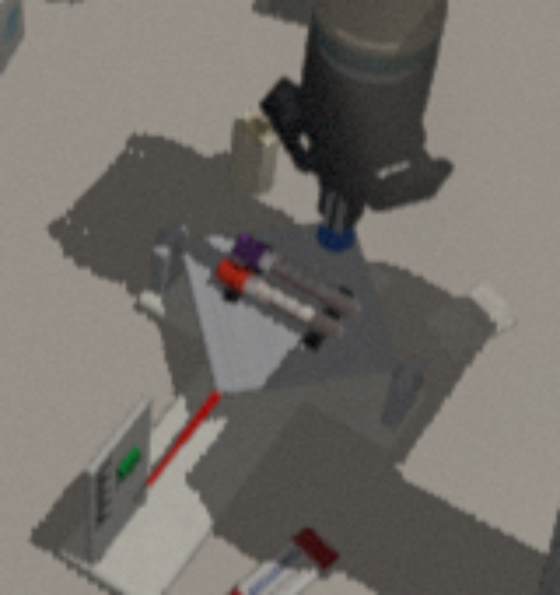

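The closed fingertips sit just above the blue pad (crop (335,230)) and clear of the tubes. I'll press partway, to about 68 mm, and check.

```bash
python3 -m jog '[255,0.15,0.4,0,0,0,0, 255,0.15,0.9,0,0,0,0, 255,0.15,1.2,0,0,0,0, 255,0.15,1.5,0,0,0,0, 255,0.15,1.8,0,0,0,0, 255,0.15,1.8,0,0,0,0, 255,0.15,1.8,0,0,0,0]'
cat > look.py <<'E'
import sys
from h import *
s=get_state(); print(s["clock"],s["position"],s["contact_force"])
k=sys.argv[1]; S=get_image("scene");T=get_image("top")
for n,d,b in(("S",S,(270,235,305,285)),("T",T,(195,230,240,262))):
    print(n,"red",blobs(d,(0,130,50),(7,255,255),b)[0],"green",blobs(d,(45,80,30),(85,255,255),(180,225,300,290))[0])
a=cv2.resize(S["color"][235:300,250:315],None,fx=6,fy=6,interpolation=cv2.INTER_NEAREST)
c=cv2.resize(T["color"][220:285,172:242],None,fx=5.57,fy=6,interpolation=cv2.INTER_NEAREST)
cv2.imwrite(f"pics/L{k}.png",np.hstack([a,c]))
y=np.array([0.24675405,0.96907814,0]);x=np.array([0.96907814,-0.24675405,0]);piv=np.array([.4525,.0175,.06])
for z in(64,75,85,90,95,100,105,110):
    h=(z-60)/1000; P=piv+y*np.sqrt(.158**2-h*h)+np.array([0,0,h]); print(z,"S",proj(S,P).round(1),"T",proj(T,P).round(1))
E
python3 look.py a
```

```text
clock: 4.32
position: [0.4366, -0.045, 0.0675]
ee_rot: [-0.434, 0.434, -0.558, 0.558]
contact_force: [-1.7, -2.1, 4.5]
width: 0.0
4.325 [ 0.43663981 -0.04495572  0.06745324] [-1.66773639 -2.11574018  4.50585403]
S red [([283, 250, 21, 25, 70], [293.56, 260.6])] green [([274, 267, 6, 10, 34], [276.44, 271.71])]
T red [([204, 244, 6, 2, 6], [206.5, 244.5]), ([211, 246, 23, 8, 53], [223.64, 249.47])] green [([189, 236, 9, 4, 18], [193.17, 237.33])]
64 S [281.5 278.5] T [200.  243.1]
75 S [281.8 275.8] T [199.6 242.9]
85 S [282.2 273.1] T [199.6 242.8]
90 S [282.5 271.7] T [199.8 242.8]
95 S [282.9 270.1] T [199.9 242.7]
100 S [283.3 268.5] T [200.2 242.8]
105 S [283.7 266.8] T [200.6 242.8]
110 S [284.2 265.1] T [201.  242.9]
```

```bash
sleep 3
```

```text
(no output)
```

View pics/La.png

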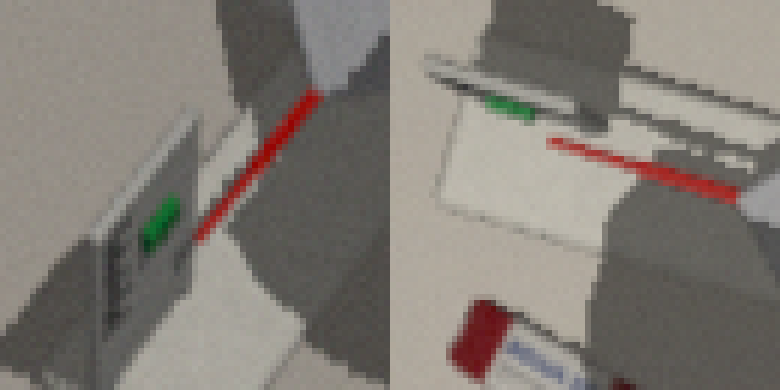

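The tip has risen to about (283,275) in the scene view, around 77 mm, which agrees with the pad being 5.5 mm down at 4.5 N. I'll continue by 7 mm, slowly.

```bash
python3 -m jog '[255,0,0.15,0,0,0,0, 255,0,0.3,0,0,0,0, 255,0,0.45,0,0,0,0, 255,0,0.6,0,0,0,0, 255,0,0.7,0,0,0,0, 255,0,0.7,0,0,0,0]'
python3 look.py b
```

```text
clock: 5.18
position: [0.4367, -0.0452, 0.0604]
ee_rot: [-0.434, 0.434, -0.558, 0.558]
contact_force: [-2.4, -4.0, 6.3]
width: -0.0
5.175 [ 0.43671303 -0.04516376  0.0604032 ] [-2.44909847 -3.98209267  6.29970805]
S red [([283, 247, 21, 23, 68], [294.1, 257.13])] green [([274, 268, 6, 9, 33], [276.39, 271.85])]
T red [([201, 243, 34, 11, 64], [221.05, 248.61])] green [([189, 236, 9, 4, 18], [193.17, 237.33])]
64 S [281.5 278.5] T [200.  243.1]
75 S [281.8 275.8] T [199.6 242.9]
85 S [282.2 273.1] T [199.6 242.8]
90 S [282.5 271.7] T [199.8 242.8]
95 S [282.9 270.1] T [199.9 242.7]
100 S [283.3 268.5] T [200.2 242.8]
105 S [283.7 266.8] T [200.6 242.8]
110 S [284.2 265.1] T [201.  242.9]
```

```bash
sleep 3
```

```text
(no output)
```

View pics/Lb.png

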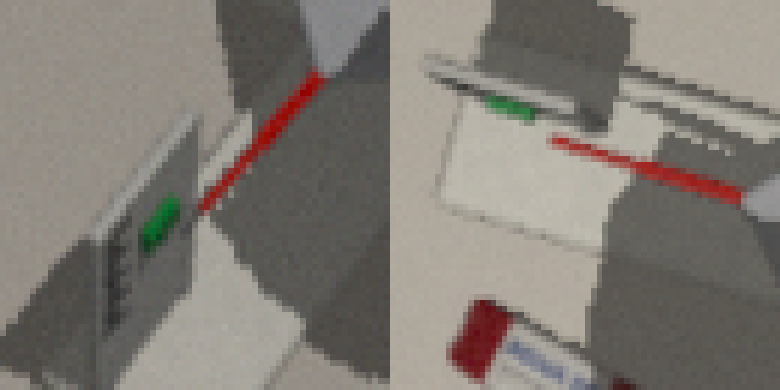

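Tip row 269.5 corresponds to about 95 mm, which agrees with the pad depth and the 6.3 N force. The mark is at about 102 mm, so I'll press 2.6 mm more and hold for 1 s.

```bash
python3 -m jog '[255,0,0.1,0,0,0,0, 255,0,0.2,0,0,0,0, 255,0,0.26,0,0,0,0, 255,0,0.26,0,0,0,0]'
python3 look.py c
```

```text
clock: 5.78
position: [0.4367, -0.0451, 0.0579]
ee_rot: [-0.434, 0.434, -0.558, 0.558]
contact_force: [-2.0, -3.5, 7.3]
width: 0.0
5.775 [ 0.43674797 -0.04508822  0.0579096 ] [-2.00036182 -3.49531786  7.30427941]
S red [([284, 246, 21, 22, 66], [294.74, 255.36])] green [([274, 268, 6, 9, 34], [276.38, 271.76])]
T red [([202, 243, 9, 3, 9], [206.0, 244.11]), ([212, 246, 23, 8, 53], [224.62, 249.57])] green [([189, 236, 9, 4, 18], [193.0, 237.39])]
64 S [281.5 278.5] T [200.  243.1]
75 S [281.8 275.8] T [199.6 242.9]
85 S [282.2 273.1] T [199.6 242.8]
90 S [282.5 271.7] T [199.8 242.8]
95 S [282.9 270.1] T [199.9 242.7]
100 S [283.3 268.5] T [200.2 242.8]
105 S [283.7 266.8] T [200.6 242.8]
110 S [284.2 265.1] T [201.  242.9]
```

```bash
sleep 3
```

```text
(no output)
```

View pics/Lc.png

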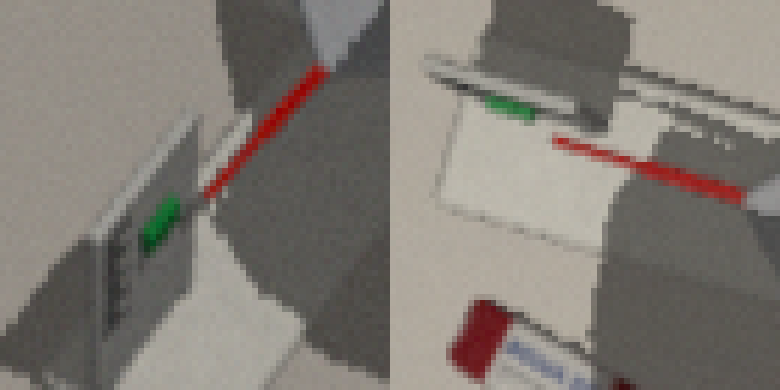

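The tip is now at about (284,267.5), roughly 101–102.8 mm by image and by depth, against the mark's ~102–104 mm. I'll add 0.3 mm and hold for over a second.

```bash
python3 -m jog '[255,0,0.03,0,0,0,0, 255,0,0.03,0,0,0,0, 255,0,0.03,0,0,0,0, 255,0,0.03,0,0,0,0, 255,0,0.03,0,0,0,0, 255,0,0.03,0,0,0,0, 255,0,0.03,0,0,0,0, 255,0,0.03,0,0,0,0, 255,0,0.03,0,0,0,0, 255,0,0.03,0,0,0,0]'
python3 - <<'E'
from h import *
S=get_image("scene");T=get_image("top")
s=get_state();print(s["clock"],s["position"],s["contact_force"])
# subpixel tip: redness profile along pointer direction, half-level crossing
out=[]
for d,a,b in((S,(300,250.5),(278,274)),(T,(232,252),(192,240.5))):
    im=d["color"].astype(np.float32); red=im[...,2]-np.maximum(im[...,0],im[...,1])
    m=(red>45).astype(np.uint8); k=np.zeros_like(m); x0,x1=sorted((a[0],b[0]));y0,y1=sorted((a[1],b[1]))
    sl=(slice(int(y0)-3,int(y1)+4),slice(int(x0),int(x1)+1)); k[sl]=m[sl]
    p=np.argwhere(k)[:,::-1].astype(np.float32); vx,vy,cx,cy=cv2.fitLine(p,cv2.DIST_HUBER,0,.01,.01).ravel()
    if vx>0: vx,vy=-vx,-vy
    t=np.arange(0,40,.1); q=np.c_[cx+vx*t,cy+vy*t].astype(np.float32)
    pr=cv2.remap(red,q[None,:,0],q[None,:,1],cv2.INTER_LINEAR)[0]
    i=np.argmax(pr<.5*np.median(pr[:60])); out.append(q[i]); print(q[i],np.median(pr[:60]))
X,e=tri(S,out[0],T,out[1]); print("tip",X*1000,e*1000)
y=np.array([0.24675405,0.96907814,0]);x=np.array([0.96907814,-0.24675405,0]);piv=np.array([.4525,.0175,0])
print("tip stand xy",(X-piv)@x*1000,(X-piv)@y*1000)
G,e=tri(S,(276.42,271.7),T,(193.15,237.4)); print("green visible centroid",G*1000,e*1000,(G-piv)@x*1000,(G-piv)@y*1000)
E
```

```text
clock: 7.12
position: [0.4368, -0.0451, 0.0577]
ee_rot: [-0.434, 0.434, -0.558, 0.558]
contact_force: [-1.1, -2.8, 6.3]
width: -0.0003
7.225 [ 0.43675901 -0.04507334  0.05767372] [-2.58674531 -3.55933922  7.31950719]
[283.9096 267.3139] 108.384766
[200.73853 242.8283 ] 98.677734
tip [489.72590519 164.11472905 102.92362427] 0.44681608349681656
tip stand xy -0.10296722167113159 151.26677179308805
green visible centroid [500.40079868 180.20405895 105.53567105] 1.1887061394403458 6.2717313887358594 169.4926628909748
```

The tip triangulates to 102.9 mm. The visible green centroid is at 105.5 mm, and because that includes the block's top face the centre is about 102–103 mm. It was held for about 1.3 s at ~7 N. Now I'll let go and rise clear.

```bash
python3 -m jog '[255,0,-0.4,0,0,0,0, 255,0,-0.9,0,0,0,0, 255,0,-1.4,0,0,0,0, 255,0,-1.9,0,0,0,0, 255,0,-2.6,0,0,0,0, 255,0,-5,0,0,0,0, 255,0,-8,0,0,0,0, 255,0,-11,0,0,0,0, 255,0,-13,0,0,0,0, 255,0,-14,0,0,0,0, 255,0,-14,0,0,0,0, 255,0,-14,0,0,0,0]'
python3 look.py d; python3 - <<'E'
from h import *
for n in("scene","top"): cv2.imwrite(f"pics/{n}9.png",get_image(n)["color"])
S=get_image("scene"); print(blobs(S,(100,120,40),(125,255,255),(320,190,350,220))[0]); print(get_state()["contact_force"],get_state()["clock"])
E
```

```text
clock: 8.72
position: [0.4359, -0.0446, 0.1965]
ee_rot: [0.434, -0.434, 0.559, -0.558]
contact_force: [0.3, 0.1, -0.4]
width: -0.0001
8.725 [ 0.43594378 -0.04462615  0.19650361] [ 0.27538248  0.11898868 -0.39668383]
S red [([282, 252, 21, 26, 71], [292.85, 263.54])] green [([274, 268, 6, 9, 33], [276.39, 271.85])]
T red [([202, 243, 4, 2, 4], [203.5, 243.75]), ([207, 245, 27, 8, 44], [221.25, 248.73])] green [([189, 236, 9, 4, 18], [193.17, 237.33]), ([280, 236, 4, 4, 6], [281.67, 237.5])]
64 S [281.5 278.5] T [200.  243.1]
75 S [281.8 275.8] T [199.6 242.9]
85 S [282.2 273.1] T [199.6 242.8]
90 S [282.5 271.7] T [199.8 242.8]
95 S [282.9 270.1] T [199.9 242.7]
100 S [283.3 268.5] T [200.2 242.8]
105 S [283.7 266.8] T [200.6 242.8]
110 S [284.2 265.1] T [201.  242.9]
[([331, 204, 10, 8, 64], [335.45, 207.16])]
[-0.18056402 -0.01740516 -0.39473228] 8.975
```

```bash
sleep 3
```

```text
(no output)
```

View pics/scene9.png

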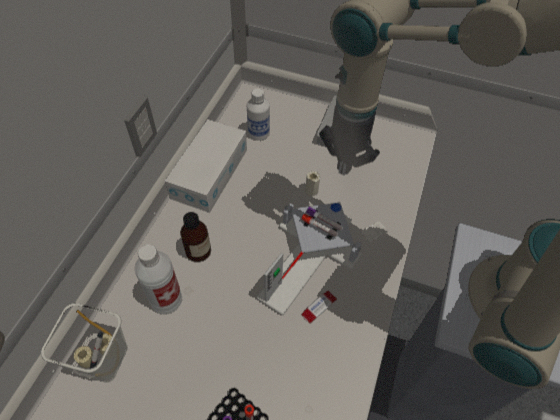

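The pad is back at (335.5,207.2), the pointer tip at (282,277.5) and the green mark at (276.4,271.8), all as at the start. The loose things look undisturbed and the hand is clear at 0.197 m, so I'm handing in.

```bash
python3 -c "
from rig import *
print(sign_off())"
```

```text
the job is handed in; nothing more can be done
None
```

I pressed the blue pad with the closed fingertips until the red pointer reached the green mark. I held it there for about 1.3 s at roughly 7 N, let go and rose clear, then handed in at about 9 s of the 38 s.

- **At the mark:** during the hold the pointer's tip triangulated to 102.9 mm above the worktop. The green mark's centre is my estimate of about 102–104 mm. Its visible patch measured 105.5 mm, but that includes the top face of the block, so I took the centre to be lower. The 2–3 mm uncertainty is well inside the 7 mm allowed.
- **Spring-back:** after release the pointer, pad and mark were back at their starting pixels, to within 1 px. The force on the tool was about 0.4 N, which is sensor noise, and the fingertips were at 0.197 m.
- **Other things on the worktop:** I checked the loose things only by eye in the last scene picture, and they looked undisturbed.
- **Small disagreements:** the distance from pad to tip measured 217 mm against the stated 220 mm. The first reading of the pad's height was about 2 mm low. I put both down to the 2 mm camera calibration.

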